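Open the goldsmith's extraction booth to the clips

TASK

Press the green fan button, then push the booth's counterweighted window up from beneath its yellow lip with your fingertips until the lip is level with the red clips on the posts, and move clear. Push only: do not pinch the lip or pick anything up, and leave the other things where they stand.

Things in the scene. Friction and masses are not known exactly. Their poses are not given: they have to be found in the camera images.
- fan (a joint): Green round spring push button, 32 mm across, on a small grey housing standing on the bench to the left or right of the booth. Value 0 = up, 0.006 m = fully down, which takes 5 N; it springs back. It counts as pressed beyond 0.004 m.
- fan_top (a point): Centre of the top face of the green button; it is pressed straight down.
- sash (a joint): Height of the clear sliding window of the extraction booth, in m: 0 = lowest, 0.23 = highest; grows as the window goes up. Counterweighted: it stays where it is left, and about 3 to 5 N moves it up or down. The window slides straight up in front of the booth between two aluminium posts.
- lip (a point): Yellow ledge along the window's foot, 310 mm wide, 8 mm thick (12 mm with the raised yellow strip on top), standing out 40 mm from the booth's front face towards the robot. Point: middle of its front lower edge. x points level into the booth, y along the lip, z up. Its underside is 100 mm over the bench at joint 0; below and before it is free space, behind it are a flush blue sill and the window.
- mark: Two red clips, one on the front of each post, 12 mm tall, 34 mm wide, 14 mm proud of the post, centres 370 mm apart. Origin: midway between them in the plane of the booth's front face, at the height of their underside. Axes as for the lip. The window is right when the lip's underside (its z) is level with the clips' underside (this z).
- booth: Benchtop extraction booth, 240 mm deep, 400 mm wide, 480 mm tall, aluminium posts, clear sides, open back; fixed. Origin: on its centre line under it, 130 mm behind the front face. x points into the booth; the front face is at x = -130 mm; the posts are at y = +-185 mm.
- jar: Bystander: closed amber jar, 60 mm across, 90 mm tall, beside the booth on the side without the button. Origin: centre of its underside.
- bench_block: Bystander: steel block 60 x 60 x 20 mm lying on the bench before the booth's left part. Origin: centre of its underside.
- mandrel: Bystander: steel ring mandrel, upright taper 52 mm across the foot, 120 mm tall, inside the booth. Origin: centre of its underside.
- dish: Bystander: white dish 64 mm across, 30 mm tall, inside the booth. Origin: centre of its underside.
- brush: Bystander: wooden brush, about 200 mm long, lying on the bench before the booth's right part. Origin: middle of its underside.
Things that resemble listed ones, but are neither listed nor needed, are in the scene too. What is shaped like the part that bears fan but brown or pink is not meant.

How it is judged:
By the outcome, as a careful person would: the job done as asked, in the order asked, and still so for the second after the job is handed in, with the robot touching nothing.
It also fails if it takes over 64 s, if anything falls off the work surface, if the arm or the gripper's body presses on something with over 40 N, if the wrist force passes 120 N, or if a joint passes its speed limit or range.

ROBOT

A 6-joint arm with a two-finger parallel gripper is mounted at the origin on the work surface. World frame = base frame: x ahead of the robot, y to its left, z up, the work surface at z = 0. Lengths are in m, angles in rad, forces in N, time in s.
With the tool pointing down it reaches from about 0.375 to 0.975 m from the base axis. Payload 3.8 kg.
Tool frame: the origin (TCP) lies midway between the tips of the shut fingers; the grasp point (between the pads) lies 19 mm behind it; z points along the fingers, y is the line along which they close (so a half turn about z gives the same grasp; the last joint's range is limited). The gripper opens to 88 mm and grips with 3 to 60 N. Pads are 18 mm wide; open, the fingers measure 123 mm over their backs; the gripper's body (75 mm by 187 mm) begins 45 mm behind the grasp point.
Start: joints at [1.137, 0.264, 1.604, -0, 1.274, -0.037], TCP at [0.261, 0.623, 0.239] pointing down, gripper open.
Joint ranges: [-2.63, 2.63], [-0.94, 2.18], [0.31, 2.57], [-1.31, 4.45], [0, 2.66], [-2.55, 2.55]. Speed limits (rad/s): [2.57, 2.57, 3.14, 3.14, 3.14, 3.14].

INTERFACE

Orientations are given as a rotation vector (axis times angle).
In Python, from cell import manip, inverse_kinematics, cams, order gives the robot as it stands. Calls block until the motion is done:
- manip.move_pose(position, orientation): joint-space move of the TCP to a pose.
- manip.move_linear(position, rate=0.15, rot=None): straight line of the TCP; rot=None keeps the orientation; rate is the mean speed in m/s.
- manip.set_joints(angles): joint-space move.
- manip.set_gripper(opening, force=None): finger opening in m; force is the grip in N (None keeps the last); returns when the fingers have stopped.
- manip.dwell(seconds).
- inverse_kinematics(position, orientation): joint angles nearest the present ones, or None.
- manip.state(): the state.
- cams.capture(name): name is "side" or "top" or "wrist"; returns a dict with "image" (400x640x3 uint8, blue, green, red), "z_map" (400x640 float32, m along the optical axis (not along the pixel's ray), 0 where there is no reading), "intrinsics" (3x3 intrinsics, pixels), "k1" (the pictures are not rectified: a ray, as slopes to the right and down, at radius r is drawn at 1 + k1 r^2 times it, then the intrinsics apply), "position" and "orientation" of the camera in the world; the wrist camera has in their place "T_tool_cam" (4x4, takes a point from camera to tool coordinates, whose origin is the TCP and whose axes are the flange's). Camera axes: x right, y down, z forward; pixel columns grow to the right and rows downward; lengths in m; the calibration is good to about 2 mm. A picture is of the moment at which its call begins: read the wrist's pose just before it.
A pose or a line that the arm cannot do raises manip.IKError and nothing moves.
- order.close_job(): hands the job in; it is judged then, once.
The state is a dict: "clock": time; "joint_pos": joint angles; "joint_velocities": joint speeds; "tau": joint torques, N m; "tool_pos": TCP position; "tcp_rot": TCP orientation; "contact_force": force on the tool from outside, world axes, zero at the start; "moment": the same for the moment, N m; "gripper_width": finger opening in m; "grasp_force": force on a finger pad.
Only numpy, scipy, OpenCV 4.12 (cv2) and the standard library are available. Lean on these libraries where they do the work, as an engineer would, in place of code of your own. Each camera call takes 0.05 s, during which the arm holds its last target. There are 200 camera calls.

## Working session

There is one attempt and no reset: what is moved stays moved. The work goes in short steps, each a Python script; the robot and the scene stay as the last script left them, time stands still between calls to the robot, and variables do not carry over. Pictures are saved under pics/ and viewed, at most 10 in all, crops included, and the job is handed in when it is done.

```bash
ls; mkdir -p pics; cat > h.py <<'E'
import numpy as np, cv2
from scipy.spatial.transform import Rotation as R
from cell import manip, inverse_kinematics, cams, order
def cap(name):
    st=manip.state(); c=cams.capture(name)
    if name=="wrist":
        T=np.eye(4);T[:3,:3]=R.from_rotvec(st["tcp_rot"]).as_matrix();T[:3,3]=st["tool_pos"]
        T=T@np.array(c["T_tool_cam"]); c["Rm"]=T[:3,:3]; c["p"]=T[:3,3]
    else:
        o=np.array(c["orientation"]); c["Rm"]=o if o.shape==(3,3) else R.from_rotvec(o).as_matrix(); c["p"]=np.array(c["position"])
    return c
def cloud(c):
    K=np.array(c["intrinsics"]);k=c["k1"]
    u,v=np.meshgrid(np.arange(640),np.arange(400))
    pts=np.stack([u,v],-1).reshape(-1,1,2).astype(np.float64)
    n=cv2.undistortPoints(pts,K,np.array([k,0,0,0,0.]))[:,0]
    z=c["z_map"].reshape(-1,1)
    P=np.hstack([n*z,z])@c["Rm"].T+c["p"]; P[z[:,0]==0]=np.nan
    return P.reshape(400,640,3)
E
python3 - <<'E'
from h import *
for n in ("side","top"):
    c=cap(n); cv2.imwrite(f"pics/{n}.png",c["image"]); np.save(n+".npy",cloud(c)); np.save(n+"_im.npy",c["image"])
    print(n,c["p"],c["Rm"].round(2).tolist(),c["intrinsics"],c["k1"])
print(manip.state())
E
```

```text
pics
side [0.2386954  0.17633409 1.34498191] [[-0.34, -0.9, 0.27], [-0.94, 0.32, -0.1], [-0.0, -0.29, -0.96]] [[408.74404636   0.         316.62603219]
 [  0.         408.74404636 199.37104054]
 [  0.           0.           1.        ]] -0.08033192160861749
top [0.46451493 0.03658959 1.32220073] [[0.01, -0.99, 0.11], [-1.0, -0.01, 0.02], [-0.02, -0.11, -0.99]] [[441.13424716   0.         322.14337518]
 [  0.         441.13424716 202.22241813]
 [  0.           0.           1.        ]] -0.124375745031466
{'clock': 0.1, 'joint_pos': array([ 1.13708185e+00,  2.64654054e-01,  1.60521384e+00,  4.93468261e-06,
        1.27369761e+00, -3.69087112e-02]), 'joint_velocities': array([-0.00047462, -0.00097508, -0.00352026, -0.00171498,  0.00027662,
       -0.00038642]), 'tau': array([-2.33266462e-05, -5.03617465e+01, -3.58074081e+01,  7.29818665e-02,
        2.33405741e-02, -8.01676242e-05]), 'tool_pos': array([0.26061058, 0.62197761, 0.23754126]), 'tcp_rot': array([-6.19130228e-01, -3.07950555e+00,  3.01138111e-03]), 'contact_force': array([-0.07334068, -0.79592167,  0.39162521]), 'moment': array([ 0.01315669, -0.0322919 ,  0.00389355]), 'grasp_force': 0.0, 'gripper_width': 0.08826401296410227}
```

View pics/side.png

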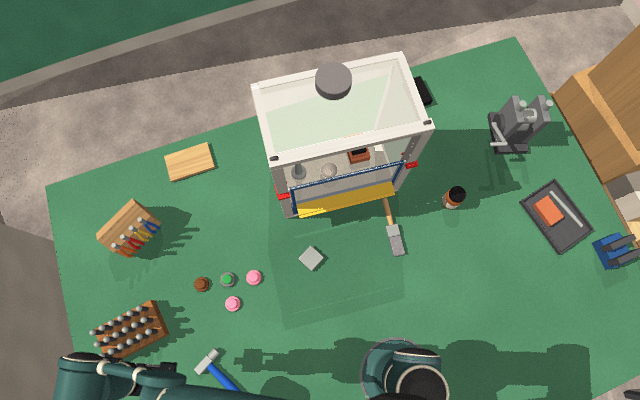

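View pics/top.png

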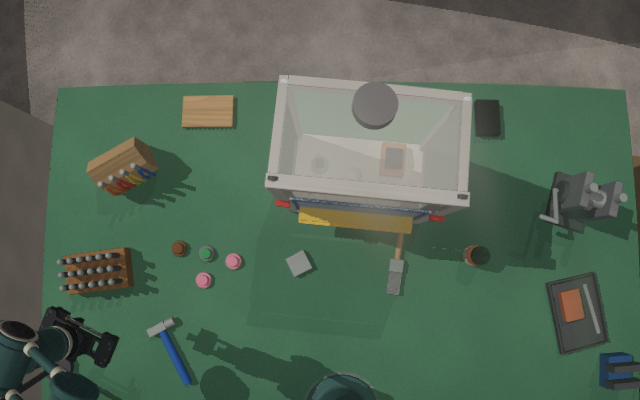

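The side view shows the green button at (228,280), with brown and pink decoys around it. The yellow lip runs from (295,212) to (395,190), and the red clips are at (283,197) and (411,165). In the top view the button is at (207,254), the lip spans x 300–412, and the clips are at (282,204) and (437,218).

```bash
python3 - <<'E'
from h import *
for n,bx in (("side",dict(green=(220,272,236,288),lip=(285,175,400,222),clipL=(272,188,292,203),clipR=(403,157,420,172))),
             ("top",dict(green=(198,245,216,263),lip=(292,203,420,237),clipL=(272,197,292,211),clipR=(427,211,446,225)))):
    P=np.load(n+".npy"); im=np.load(n+"_im.npy"); hsv=cv2.cvtColor(im,cv2.COLOR_BGR2HSV)
    for k,(a,b,c,d) in bx.items():
        H=hsv[b:d,a:c].astype(int); Q=P[b:d,a:c]
        h,s,v=H[...,0],H[...,1],H[...,2]
        if k=="green": m=(abs(h-65)<15)&(s>120)&(Q[...,2]>.02)
        elif k=="lip": m=(abs(h-24)<8)&(s>150)
        else: m=((h<8)|(h>172))&(s>150)
        m&=np.isfinite(Q[...,2]); q=Q[m]
        print(n,k,m.sum(),"med",np.median(q,0).round(4),"lo",np.percentile(q,3,axis=0).round(4),"hi",np.percentile(q,97,axis=0).round(4))
        if k=="lip":
            (cx,r)=cv2.minAreaRect(q[:,:2].astype(np.float32)*1000)[:2]
            print(cv2.boxPoints(cv2.minAreaRect(q[:,:2].astype(np.float32)*1000)).round(0).tolist())
            hz=np.histogram(q[:,2],bins=np.arange(.06,.36,.005)); print([(round(e,3),int(x)) for x,e in zip(*hz) if x>10])
    for (u,v) in ([(228,280),(312,258),(395,240),(455,197),(201,284),(254,277),(233,303)] if n=="side" else [(207,254),(299,263),(395,278),(477,256)]): print((u,v),P[v,u].round(3))
E
```

```text
side green 56 med [0.4571 0.4053 0.0229] lo [0.4454 0.3926 0.0204] hi [0.4703 0.4166 0.0266]
side lip 1388 med [ 0.552  -0.0297  0.1239] lo [ 0.5247 -0.1755  0.1178] hi [0.5799 0.113  0.1291]
[[516.0, -185.0], [561.0, -189.0], [590.0, 120.0], [544.0, 124.0]]
[(np.float64(0.115), 164), (np.float64(0.12), 737), (np.float64(0.125), 467), (np.float64(0.13), 13)]
side clipL 77 med [0.5808 0.154  0.2777] lo [0.5737 0.1362 0.2714] hi [0.5991 0.1675 0.2823]
side clipR 68 med [ 0.5462 -0.2174  0.2776] lo [ 0.5394 -0.2335  0.271 ] hi [ 0.5541 -0.2011  0.2813]
(228, 280) [0.452 0.402 0.025]
(312, 258) [0.43  0.124 0.016]
(395, 240) [ 0.393 -0.152  0.023]
(455, 197) [ 0.449 -0.375  0.088]
(201, 284) [0.469 0.488 0.024]
(254, 277) [0.433 0.32  0.028]
(233, 303) [0.378 0.408 0.025]
top green 62 med [0.4593 0.4027 0.0234] lo [0.4474 0.3902 0.0204] hi [0.471  0.417  0.0286]
top lip 62 med [0.5476 0.087  0.1215] lo [0.5421 0.0364 0.116 ] hi [0.5532 0.1196 0.1261]
[[539.0, 11.0], [548.0, 10.0], [556.0, 119.0], [547.0, 120.0]]
[(np.float64(0.115), 17), (np.float64(0.12), 39)]
top clipL 67 med [0.5813 0.1502 0.2779] lo [0.5745 0.1358 0.2737] hi [0.5883 0.1646 0.2804]
top clipR 46 med [ 0.5477 -0.2179  0.2773] lo [ 0.5428 -0.2323  0.2752] hi [ 0.5525 -0.2029  0.281 ]
(207, 254) [0.456 0.4   0.021]
(299, 263) [0.433 0.125 0.023]
(395, 278) [ 0.391 -0.157  0.016]
(477, 256) [ 0.456 -0.379  0.09 ]
```

```bash
python3 - <<'E'
from h import *
rot=manip.state()["tcp_rot"]
manip.set_gripper(0.0,10)
q=[0.4575,0.4035]
manip.move_pose(q+[0.09],rot)
manip.move_linear(q+[0.034],rate=0.1)
manip.dwell(.2); f0=manip.state()["contact_force"][2]
z=0.034
while z>0.010:
    z-=0.001; manip.move_linear(q+[z],rate=0.02)
    s=manip.state(); f=s["contact_force"][2]-f0
    if f>1: print(round(z,4),s["tool_pos"].round(4),round(f,2))
    if f>7.5: break
manip.dwell(.2); print(manip.state()["contact_force"]-[0,0,f0])
manip.move_linear(q+[0.12],rate=0.15)
s=manip.state();print(s["clock"],s["tool_pos"],s["gripper_width"])
print(np.array(cams.capture("wrist")["T_tool_cam"]).round(3))
ex=np.array([.9958,-.0912,0]);ez=np.array([0,0,1.])
for sgn in (1,-1):
  for p in (-10,0,10,20,30):
    z=np.cos(np.radians(p))*ex+np.sin(np.radians(p))*ez; y=sgn*np.cross(ez,ex); x=np.cross(y,z)
    rv=R.from_matrix(np.c_[x,y,z]).as_rotvec()
    for zz in (.08,.12,.26):
      for d in (-.12,0.02):
        pos=np.array([.530,-.03,0])+ex*d+ez*zz
        j=inverse_kinematics(pos,rv); print(sgn,p,zz,d,None if j is None else np.round(j,2))
E
```

```text
0.029 [0.4574 0.4035 0.0289] 1.19
0.022 [0.4577 0.4036 0.0222] 1.97
0.021 [0.4577 0.4036 0.0212] 2.11
0.02 [0.4577 0.4036 0.0201] 3.3
0.019 [0.4577 0.4037 0.0191] 3.66
0.018 [0.4577 0.4036 0.0181] 4.53
0.017 [0.4577 0.4036 0.0171] 4.58
0.016 [0.4577 0.4037 0.0164] 6.8
0.015 [0.4577 0.4037 0.0163] 12.68
[-2.47728274 -1.78132272 11.75080367]
9.3583 [0.45663723 0.40277161 0.11857048] 0.0003991917593882178
[[ 0.    -0.955 -0.295  0.077]
 [ 1.     0.    -0.     0.   ]
 [ 0.    -0.295  0.955 -0.145]
 [ 0.     0.     0.     1.   ]]
1 -10 0.08 -0.12 None
1 -10 0.08 0.02 None
1 -10 0.12 -0.12 None
1 -10 0.12 0.02 None
1 -10 0.26 -0.12 None
1 -10 0.26 0.02 None
1 0 0.08 -0.12 None
1 0 0.08 0.02 None
1 0 0.12 -0.12 None
1 0 0.12 0.02 None
1 0 0.26 -0.12 None
1 0 0.26 0.02 None
1 10 0.08 -0.12 None
1 10 0.08 0.02 [-0.12  0.95  2.55  3.11  2.11  1.56]
1 10 0.12 -0.12 None
1 10 0.12 0.02 None
1 10 0.26 -0.12 None
1 10 0.26 0.02 None
1 20 0.08 -0.12 None
1 20 0.08 0.02 [-0.12  1.1   2.45  3.11  2.33  1.56]
1 20 0.12 -0.12 None
1 20 0.12 0.02 [-0.12  0.99  2.51  3.11  2.27  1.56]
1 20 0.26 -0.12 Non
[... 320 characters left out ...]
one
-1 -10 0.26 0.02 None
-1 0 0.08 -0.12 None
-1 0 0.08 0.02 None
-1 0 0.12 -0.12 None
-1 0 0.12 0.02 None
-1 0 0.26 -0.12 None
-1 0 0.26 0.02 None
-1 10 0.08 -0.12 None
-1 10 0.08 0.02 [-0.12  0.95  2.55  3.11  2.11 -1.58]
-1 10 0.12 -0.12 None
-1 10 0.12 0.02 None
-1 10 0.26 -0.12 None
-1 10 0.26 0.02 None
-1 20 0.08 -0.12 None
-1 20 0.08 0.02 [-0.12  1.1   2.45  3.11  2.33 -1.59]
-1 20 0.12 -0.12 None
-1 20 0.12 0.02 [-0.12  0.99  2.51  3.11  2.27 -1.58]
-1 20 0.26 -0.12 None
-1 20 0.26 0.02 None
-1 30 0.08 -0.12 None
-1 30 0.08 0.02 [-0.12  1.22  2.33  3.11  2.5  -1.59]
-1 30 0.12 -0.12 None
-1 30 0.12 0.02 [-0.12  1.11  2.39  3.11  2.46 -1.59]
-1 30 0.26 -0.12 None
-1 30 0.26 0.02 None
```

```bash
cat > s.py <<'E'
from h import *
import itertools
ex=np.array([.9958,-.0912,0]);ey=np.array([.0912,.9958,0]);ez=np.array([0,0,1.]);L0=np.array([.530,-.03,0])
def rotv(phi,p,roll=0):
    f=R.from_rotvec(np.radians(phi)*ez).apply(ex)
    z=np.cos(np.radians(p))*f+np.sin(np.radians(p))*ez; y=np.cross(ez,f)
    M=R.from_matrix(np.c_[np.cross(y,z),y,z])*R.from_rotvec([0,0,np.radians(roll)])
    return M.as_rotvec()
E
python3 - <<'E'
from s import *
# FK fit
A=[];b=[]
for x,z,p in itertools.product((.45,.6,.75,.9),(.1,.25,.4),(-90,-60,-40)):
    rv=R.from_matrix(np.c_[np.cross([0,1,0],[np.cos(np.radians(p)),0,np.sin(np.radians(p))]),[0,1,0],[np.cos(np.radians(p)),0,np.sin(np.radians(p))]]).as_rotvec()
    j=inverse_kinematics([x,0,z],rv)
    if j is None: continue
    s2,c2,s3,c3=np.sin(j[1]),np.cos(j[1]),np.sin(j[1]+j[2]),np.cos(j[1]+j[2])
    cp,sp=np.cos(np.radians(p)),np.sin(np.radians(p))
    A+=[[1,0,s2,s3,c3,cp],[0,1,c2,c3,-s3,sp]];b+=[x,z]
sol=np.linalg.lstsq(np.array(A),np.array(b),rcond=None);print(len(b),"a,h,L2,L3,e,Lt",sol[0].round(4),sol[1])
Lt=sol[0][5]
for zz in (.09,.14,.19,.255):
  out=[]
  for s,phi,p in itertools.product((-.13,-.07,0,.07,.13),range(-75,76,15),(-40,-30,-20,-10,0,10,20,30,40,50)):
    pos=L0+ex*.015+ey*s+ez*zz; rv=rotv(phi,p)
    if inverse_kinematics(pos,rv) is not None or inverse_kinematics(pos,rotv(phi,p,180)) is not None:
        wz=zz-Lt*np.sin(np.radians(p))
        out.append((s,phi,p,round(wz,2)))
  print(zz,len(out)); 
  for p in sorted({o[2] for o in out}): print(p,[(o[0],o[1]) for o in out if o[2]==p], 'wz',round(zz-Lt*np.sin(np.radians(p)),2))
E
```

```text
68 a,h,L2,L3,e,Lt [0.0008 0.2524 0.5114 0.5661 0.0014 0.3403] [5.67248629e-07]
0.09 361
-40 [(-0.13, -75), (-0.13, -60), (-0.13, -30), (-0.13, 0), (-0.13, 15), (-0.13, 30), (-0.13, 45), (-0.13, 60), (-0.13, 75), (-0.07, -75), (-0.07, -60), (-0.07, 15), (-0.07, 30), (-0.07, 45), (-0.07, 60), (-0.07, 75), (0, -75), (0, -60), (0, -15), (0, 30), (0, 45), (0, 60), (0, 75), (0.07, -75), (0.07, -60), (0.07, -45), (0.07, 30), (0.07, 45), (0.07, 60), (0.07, 75), (0.13, -75), (0.13, -60), (0.13, -45), (0.13, 0), (0.13, 15), (0.13, 30), (0.13, 45), (0.13, 60), (0.13, 75)] wz 0.31
-30 [(-0.13, -75), (-0.13, 15), (-0.13, 30), (-0.13, 45), (-0.13, 60), (-0.13, 75), (-0.07, -75), (-0.07, 30), (-0.07, 45), (-0.07, 60), (-0.07, 75), (0, -75), (0, -60), (0, -30), (0, 30), (0, 45), (0, 60), (0, 75), (0.07, -75), (0.07, -60), (0.07, -15), (0.07, 45), (0.07, 60), (0.07, 75), (0.13, -75), (0.13, -60), (0.13, -45), (0.13, -15), (0.13, 45), (0.13, 60), (0.13, 75)] wz 0.26
-20 [(-0.13, -45), (-0.13, 15), (-0.13, 30), (-0.13, 45), (-0.13, 60), (-0.13, 75), (-0.07, -75), (-0.07, 30), (-0.07, 45), (-0.07, 60), 
[... 11926 characters left out ...]
0 [(-0.13, -60), (-0.13, -45), (-0.13, -30), (-0.13, -15), (-0.13, 0), (-0.13, 15), (-0.13, 30), (-0.13, 45), (-0.13, 60), (-0.13, 75), (-0.07, -60), (-0.07, -45), (-0.07, -30), (-0.07, -15), (-0.07, 0), (-0.07, 15), (-0.07, 30), (-0.07, 45), (-0.07, 60), (-0.07, 75), (0, -45), (0, -30), (0, -15), (0, 15), (0, 30), (0, 45), (0, 60), (0, 75), (0.07, -45), (0.07, -30), (0.07, -15), (0.07, 0), (0.07, 15), (0.07, 30), (0.07, 45), (0.07, 60), (0.07, 75), (0.13, -45), (0.13, -30), (0.13, -15), (0.13, 0), (0.13, 15), (0.13, 30), (0.13, 45), (0.13, 60), (0.13, 75)] wz -0.07Traceback (most recent call last):
  File "<stdin>", line 17, in <module>
ValueError: time passes only in moves, steps and waits
```

```bash
cat >> s.py <<'E'
PHI,PIT=-20,0
RV=rotv(PHI,PIT,180); F=R.from_rotvec(RV).as_matrix()[:,2]
def tip(back=0,left=0,z=0): return L0+ex*.012+ey*.10-F*back+ey*left+ez*z
E
python3 - <<'E'
from s import *
s=manip.state();print(s["clock"],s["joint_pos"].round(2),s["tool_pos"])
for a in ((.06,.08,.25),(.06,.08,.085),(.05,0,.085),(0,0,.085),(0,0,.17),(0,0,.258)):
    j=inverse_kinematics(tip(*a),RV);print(a,tip(*a).round(3),None if j is None else np.round(j,2))
E
```

```text
9.4083 [ 0.68  0.24  1.86 -0.    1.04 -0.49] [0.45644891 0.40262618 0.11818451]
(0.06, 0.08, 0.25) [0.504 0.174 0.25 ] None
(0.06, 0.08, 0.085) [0.504 0.174 0.085] None
(0.05, 0, 0.085) [0.506 0.09  0.085] [ 0.79  0.68  2.49  4.37  1.58 -1.55]
(0, 0, 0.085) [0.551 0.068 0.085] [ 0.64  0.68  2.46  4.23  1.57 -1.58]
(0, 0, 0.17) [0.551 0.068 0.17 ] [ 0.64  0.4   2.52  4.24  1.47 -1.77]
(0, 0, 0.258) [0.551 0.068 0.258] [ 0.64  0.12  2.54  4.27  1.35 -2.  ]
```

```bash
cat >> s.py <<'E'
def fk(q):
    r=.0008+.5114*np.sin(q[1])+.5661*np.sin(q[1]+q[2])+.0014*np.cos(q[1]+q[2])
    z=.2524+.5114*np.cos(q[1])+.5661*np.cos(q[1]+q[2])
    wc=np.array([r*np.cos(q[0]),r*np.sin(q[0]),z])
    M=R.from_euler("ZYZYZ",[q[0],q[1]+q[2],q[3],q[4],q[5]]).as_matrix()
    return wc,wc+.3403*M[:,2],M
def check(path):
    out=[]
    for a,b in zip(path[:-1],path[1:]):
        tips=[];mz=[];cl=[];base=[]
        for t in np.linspace(0,1,25):
            wc,tp,M=fk(np.array(a)+(np.array(b)-a)*t)
            pts=[tp,wc]+[tp+M@[sx*.04,sy*.095,-d] for sx in(-1,1) for sy in(-1,1) for d in(.064,.2)]+[tp+M@[.11,0,-.15]]
            pts=np.array(pts); mz.append(pts[:,2].min())
            d=(pts-L0)@ex; w=abs((pts-L0)@ey); h=pts[:,2]
            cl.append(max([x for x,ww,hh in zip(d,w,h) if ww<.23 and hh<.55],default=-9)); base.append(np.hypot(pts[:,0],pts[:,1]).min())
        print("minz",round(min(mz),3),"depth",round(max(cl),3),"baser",round(min(base),3))
E
python3 - <<'E'
from s import *
q0=manip.state()["joint_pos"]; wc,tp,M=fk(q0);print(tp,manip.state()["tool_pos"]);print((R.from_matrix(M)*R.from_rotvec(manip.state()["tcp_rot"]).inv()).magnitude())
for b,z in ((.06,.25),(.06,.15),(.06,.085)):
    B=inverse_kinematics(tip(b,0,z),RV); print(b,z,None if B is None else np.round(B,2))
    if B is not None:
        wc,tp,M=fk(B);print(tp-tip(b,0,z),(R.from_matrix(M)*R.from_rotvec(RV).inv()).magnitude())
        for W in ([.79,-.5,1.9,0,1.0,-.5],):
            W2=W.copy();W2[3]=B[3];W2[5]=B[5]
            print(z);check([q0,W,W2,B])
E
```

```text
Traceback (most recent call last):
  File "s.py", line 16, in fk
    M=R.from_euler("ZYZYZ",[q[0],q[1]+q[2],q[3],q[4],q[5]]).as_matrix()
      ~~~~~~~~~~~~^^^^^^^^^^^^^^^^^^^^^^^^^^^^^^^^^^^^^^^^^
  File "scipy/spatial/transform/_rotation.pyx", line 1413, in scipy.spatial.transform._rotation.Rotation.from_euler
ValueError: Expected axis specification to be a non-empty string of upto 3 characters, got ZYZYZ
```

```bash
sed -i 's/R.from_euler("ZYZYZ",\[q\[0\],q\[1\]+q\[2\],q\[3\],q\[4\],q\[5\]\])/(R.from_euler("ZYZ",[q[0],q[1]+q[2],q[3]])*R.from_euler("YZ",[q[4],q[5]]))/' s.py
python3 - <<'E'
from s import *
q0=manip.state()["joint_pos"]; wc,tp,M=fk(q0);print(tp,manip.state()["tool_pos"]);print((R.from_matrix(M)*R.from_rotvec(manip.state()["tcp_rot"]).inv()).magnitude())
for b,z in ((.06,.25),(.06,.15),(.06,.085)):
    B=inverse_kinematics(tip(b,0,z),RV); print(b,z,None if B is None else np.round(B,2))
    if B is not None:
        wc,tp,M=fk(B);print(tp-tip(b,0,z),(R.from_matrix(M)*R.from_rotvec(RV).inv()).magnitude())
        for W in ([.79,-.5,1.9,0,1.0,-.5],):
            W2=W.copy();W2[3]=B[3];W2[5]=B[5]
            print(z);check([q0,W,W2,B])
E
```

```text
[0.4725938  0.38366102 0.11943122] [0.45644891 0.40262618 0.11818451]
1.5707963267948963
0.06 0.25 None
0.06 0.15 [ 0.82  0.46  2.54  4.4   1.53 -1.7 ]
[ 0.01858723 -0.01661439  0.00035521] 1.5707963267948966
0.15
minz 0.119 depth -9 baser 0.314
minz 0.539 depth -9 baser 0.276
minz 0.055 depth 0.065 baser 0.304
0.06 0.085 [ 0.82  0.68  2.49  4.4   1.58 -1.54]
[ 0.01852338 -0.01668284  0.0001939 ] 1.570796326794897
0.085
minz 0.119 depth -9 baser 0.314
minz 0.539 depth -9 baser 0.274
minz -0.01 depth 0.07 baser 0.304
```

```bash
python3 - <<'E'
s=open('s.py').read()
s=s.replace("[q[4],q[5]])","[q[4],q[5]+SG*np.pi/2])").replace("    M=(R","    wc=wc+.0249*np.array([-np.sin(q[0]),np.cos(q[0]),0])\n    M=(R").replace("def fk","SG=1\ndef fk")
open('s.py','w').write(s)
E
python3 - <<'E'
import s as S
from s import *
st=manip.state();q0=st["joint_pos"]
for g in (1,-1):
    S.SG=g; wc,tp,M=fk(q0);e=(R.from_matrix(M)*R.from_rotvec(st["tcp_rot"]).inv()).magnitude();print(g,tp-st["tool_pos"],e)
    if e<.1: break
B=inverse_kinematics(tip(.06,0,.15),RV); wc,tp,M=fk(B);print(B.round(2),tp-tip(.06,0,.15),(R.from_matrix(M)*R.from_rotvec(RV).inv()).magnitude())
W=[1.5,-.5,1.9,0,1.0,-.5]
W2=W.copy();W2[3]=B[3];W2[5]=B[5]
W3=B.copy();W3[0]=1.5
check([q0,W,W2,W3,B]); np.save("path.npy",[W,W2,W3,B])
E
```

```text
1 [0.00044158 0.00035881 0.00124671] 1.6761309143647278e-16
[ 0.82  0.46  2.54  4.4   1.53 -1.7 ] [0.00037859 0.00036959 0.00035521] 1.1226435567921847e-15
minz 0.119 depth -9 baser 0.315
minz 0.524 depth -9 baser 0.289
minz 0.11 depth -9 baser 0.291
minz 0.11 depth -0.044 baser 0.291
```

```bash
python3 - <<'E'
from s import *
p=np.load("path.npy"); p[0][0]=.8
for q in p: manip.set_joints(q)
s=manip.state();print(s["clock"],s["tool_pos"],tip(.06,0,.15))
c=cap("wrist");cv2.imwrite("pics/w1.png",c["image"]);np.save("w1.npy",cloud(c));np.save("w1_im.npy",c["image"])
E
```

```text
18.5833 [0.49682377 0.09469304 0.15011332] [0.49679462 0.09406345 0.15      ]
```

View pics/w1.png

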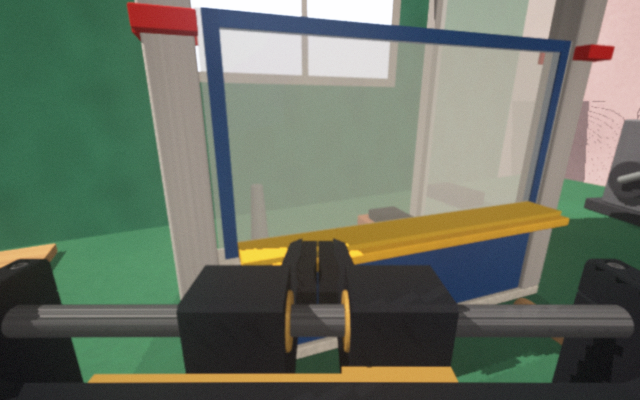

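The wrist view shows the left clip at (165,20), the right clip at (593,52), the lip from (240,250) to (565,220), and the shut fingertips at (318,260), just in front of the lip.

```bash
python3 - <<'E'
from s import *
P=np.load("w1.npy");hsv=cv2.cvtColor(np.load("w1_im.npy"),cv2.COLOR_BGR2HSV).astype(int)
h,sa,v=[hsv[...,i] for i in range(3)]
red=((h<8)|(h>172))&(sa>150); yel=(abs(h-24)<8)&(sa>150)
def box(m,a,b,c,d,n):
    k=np.zeros_like(m);k[b:d,a:c]=1;m=m&k&np.isfinite(P[...,2]);q=P[m];d=(q-L0)@ex;w=(q-L0)@ey
    print(n,len(q),"z",np.percentile(q[:,2],[2,10,50,90,98]).round(4),"d",np.percentile(d,[2,10,50,90]).round(4),"w",np.percentile(w,[2,98]).round(4)); return q,d,w
box(red,125,0,200,45,"cL");box(red,570,40,615,65,"cR")
q,d,w=box(yel,380,195,575,260,"lip")
for a in (-.15,-.1,-.05,0,.05):
    m=abs(w-a)<.02
    if m.sum()>20: print(a,d[m].min().round(4),np.percentile(q[m][:,2],[2,50,98]).round(4))
manip.move_linear(tip(.06,0,.085),rate=.12); manip.move_linear(tip(0,0,.085),rate=.08)
manip.dwell(.2);s=manip.state();f0=s["contact_force"];print(s["clock"],s["tool_pos"],f0)
z=.085
while z<.112:
    z+=.001;manip.move_linear(tip(0,0,z),rate=.02);s=manip.state();f=s["contact_force"]-f0
    if z>.096: print(round(z,4),s["tool_pos"][2].round(4),f.round(1))
    if f[2]<-2.5: break
print(s["clock"])
c=cap("wrist");cv2.imwrite("pics/w2.png",c["image"])
E
```

```text
cL 1780 z [0.2634 0.2637 0.2687 0.2739 0.275 ] d [0.0265 0.0272 0.0282 0.0299] w [0.1693 0.2012]
cR 517 z [0.2633 0.2642 0.2689 0.2735 0.2745] d [0.0266 0.027  0.028  0.0363] w [-0.1987 -0.1668]
lip 5720 z [0.1123 0.1145 0.1214 0.1224 0.1226] d [0.0009 0.0015 0.0108 0.0358] w [-0.1485  0.0471]
-0.15 -0.0001 [0.1119 0.1217 0.1225]
-0.1 0.0003 [0.1124 0.1217 0.1226]
-0.05 0.0003 [0.1125 0.1217 0.1226]
0 0.0001 [0.1123 0.1216 0.1226]
0.05 0.0004 [0.1122 0.1184 0.1227]
20.425 [0.55077374 0.06881796 0.08492792] [-0.07440742 -0.73194963 -0.25166122]
0.096 0.0961 [0.2 0.8 0.6]
0.097 0.0971 [ 0.5  0.5 -0. ]
0.098 0.0981 [ 0.3  1.6 -0.1]
0.099 0.0991 [-0.2  0.9 -0.1]
0.1 0.1001 [-0.  -0.3  0.3]
0.101 0.1011 [-0.4  0.4  0. ]
0.102 0.1018 [-0.5  1.4 -1.2]
0.103 0.1025 [ 0.9  0.5 -3.8]
24.925
```

View pics/w2.png

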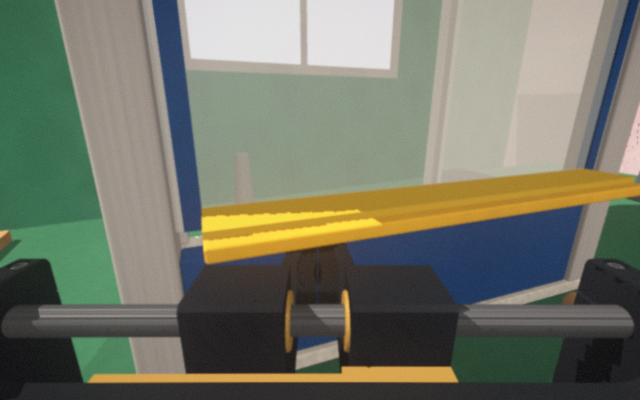

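The wrist view shows the fingertips at (318,255), under the lip and touching its underside. The lip spans (205,240) to (640,185), and nothing is pinched. Now the push up to just short of the target.

```bash
cat >> s.py <<'E'
def measure(png=None):
    c=cap("wrist");P=cloud(c)
    if png: cv2.imwrite(png,c["image"])
    h,sa,v=cv2.split(cv2.cvtColor(c["image"],cv2.COLOR_BGR2HSV).astype(np.int32).astype(np.float32))
    red=((h<8)|(h>172))&(sa>150); yel=(abs(h-24)<8)&(sa>150)
    d=(P-L0)@ex; w=(P-L0)@ey; ok=(d>-.02)&(d<.06)&(P[...,2]>.09)
    for n,m in (("cL",red&ok&(w>.15)&(w<.22)),("cR",red&ok&(w<-.15)&(w>-.22)),("lip",yel&ok&(abs(w)<.15)),("lipL",yel&ok&(w<.15)&(w>.12))):
        if m.sum()>20: print(n,m.sum(),np.percentile(P[m][:,2],[1,2,50,98,99]).round(4))
E
python3 - <<'E'
from s import *
manip.move_linear(tip(0,0,.249),rate=.05);manip.dwell(.2)
s=manip.state();print(s["clock"],s["tool_pos"],s["contact_force"])
measure("pics/w3.png")
E
```

```text
28.2417 [0.55102201 0.06844288 0.24889883] [ 0.43855978  0.70915939 -3.95636836]
cL 2680 [0.2644 0.2646 0.272  0.2757 0.2758]
cR 491 [0.2652 0.2655 0.272  0.276  0.276 ]
lip 18053 [0.2587 0.2591 0.2673 0.2701 0.2702]
lipL 3480 [0.2587 0.259  0.2669 0.2699 0.27  ]
```

View pics/w3.png

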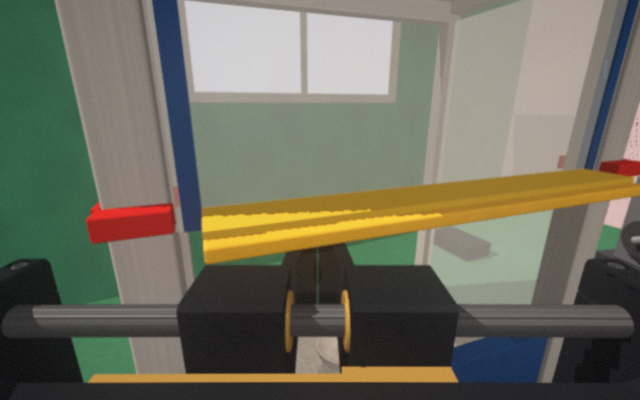

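The lip is just below the clips: left clip at (130,222), right clip at (622,168). The tops and bottoms both give a remaining gap of 5.7 mm.

```bash
python3 - <<'E'
from s import *
manip.move_linear(tip(0,0,.2547),rate=.02);manip.dwell(.2)
s=manip.state();print(s["clock"],s["tool_pos"],s["contact_force"])
measure()
E
```

```text
28.925 [0.55111274 0.06842136 0.25531813] [ 0.15552505  0.39855139 -0.92727593]
cL 2678 [0.2645 0.2647 0.2722 0.2758 0.2759]
cR 248 [0.2651 0.2658 0.275  0.2761 0.2761]
lip 18024 [0.2651 0.2655 0.2737 0.2766 0.2766]
lipL 3472 [0.265  0.2654 0.2734 0.2763 0.2764]
```

```bash
python3 - <<'E'
from s import *
manip.move_linear(tip(0,0,.19),rate=.1)
manip.move_linear(tip(.06,0,.15),rate=.1)
manip.dwell(.3)
s=manip.state();print(s["clock"],s["tool_pos"],s["contact_force"])
measure("pics/w4.png")
for n in ("side","top"):
    c=cap(n);P=cloud(c);hsv=cv2.cvtColor(c["image"],cv2.COLOR_BGR2HSV).astype(int);cv2.imwrite(f"pics/{n}2.png",c["image"])
E
```

```text
30.95 [0.49699094 0.09377158 0.15030901] [ 0.68325392 -0.05410715 -0.25033316]
cL 1814 [0.2634 0.2635 0.2688 0.275  0.2752]
cR 162 [0.2632 0.2632 0.2647 0.2683 0.2686]
lip 8395 [0.2638 0.2639 0.2671 0.2754 0.2756]
lipL 1066 [0.2647 0.2648 0.2689 0.2754 0.2755]
```

View pics/w4.png

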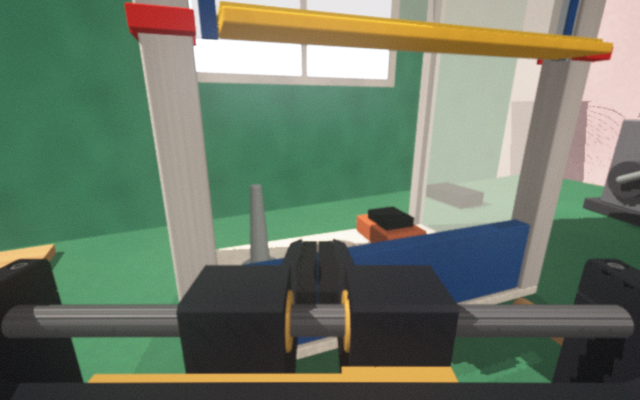

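View pics/side2.png

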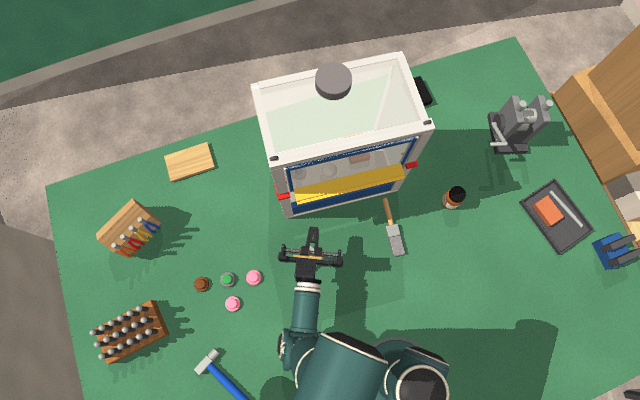

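The lip (220,20)–(610,50) is level with both clips to within about 0.5 mm. The buttons, brush and jar stand where they were, and the gripper is clear of everything, with the block hidden under it and untouched.

```bash
python3 -c "
from cell import order
print(order.close_job())"
```

```text
the job is handed in; nothing more can be done
None
```

I pressed the green fan button fully, pushed the window up until its lip was within about 0.5 mm of the red clips, moved the arm clear and handed the job in at about 31 s.

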